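# Wedge a rocking type case on a letterpress bench

### The arm

A 6-joint arm with a two-finger parallel gripper is mounted at the origin on the work surface. World frame = base frame: x ahead of the robot, y to its left, z up, the work surface at z = 0. Lengths are in m, angles in rad, forces in N, time in s.
With the tool pointing down it reaches from about 0.275 to 0.75 m from the base axis. Payload 10.2 kg.
Tool frame: the origin (TCP) lies at the centre of the arm's flange, where the gripper is bolted on; the fingertips stand 173 mm ahead of it and the grasp point (between the pads) lies 155 mm ahead of it; z points along the fingers, x is the direction in which the jaws open and shut, and the axes are right-handed (so a half turn about z gives the same grasp; the last joint's range is limited). The gripper opens to 85 mm and grips with 20 to 120 N. Pads are 22 mm wide; open, the fingers measure 114 mm over their backs; the gripper's body (76 mm by 85 mm) begins 54 mm behind the grasp point. The pads swing forward as they close: fully open they stand 13 mm farther back than shut.
Start: joints at [-1.397, 0.313, 1.498, -0, 1.331, -0.223], TCP at [0.203, -0.484, 0.405] pointing down, gripper open.
Joint ranges: [-2.94, 2.94], [-0.97, 2.17], [0.19, 2.56], [-1.23, 4.37], [0.02, 3.11], [-2.88, 2.88]. Speed limits (rad/s): [2.39, 2.39, 3.01, 3.14, 3.14, 3.14].

### API

Orientations are given as a unit quaternion [x, y, z, w].
In Python, from cell import get_state, grab_frame, close_job gives the robot as it stands.
- The arm moves only by the tool move_arm, never from a script. Its argument "targets" is a list of rows, each an object with "dp": the shift along the world's x, y, z in mm, a list of three; "yaw": the turn about the world's z in rad. A call has 1 to 12 rows; each row is the pose to reach, as a shift and turn from the pose measured when the call began; what a row does not reach only later rows make up. A row lasts 1/12 s, in which the tool goes at most 41.7 mm and 7.16 degrees, less where a joint would pass 70% of its speed; a pose out of reach is approached as far as the arm can. A call with a gripper value outside its range is refused whole. "grip" is the opening, from -1 (shut) to 1 (fully open), so that 0 is half open, set as the call begins (left out, the last holds). The fingers move at their own pace and stop on an object; "force" is the grip in N (left out, the last holds). Time passes only in rows, so rows that repeat a pose let the fingers close. It gives the time, the measured TCP pose, the force and the opening at its end, in the units of the state.
- get_state(): the state, without advancing time (a new reading comes with each control period).
- grab_frame(name): name is "scene" or "top" or "wrist"; returns a dict with "color" (400x640x3 uint8, red, green, blue), "z_map" (400x640 float32, m along the optical axis (not along the pixel's ray), 0 where there is no reading), "fx", "fy", "cx", "cy" (pixels), "R" (3x3) and "t" (3): a world point X has camera coordinates R X + t; the wrist camera has in their place "tool_from_camera" (4x4, takes a point from camera to tool coordinates, whose origin is the TCP and whose axes are the tool frame's). Camera axes: x right, y down, z forward; pixel columns grow to the right and rows downward; lengths in m; the calibration is good to about 2 mm. The wrist camera is an equidistant fisheye: a pixel r from the principal point sees the ray r / f radians off the axis. A picture is of the moment at which its call begins: read the wrist's pose just before it.
- close_job(): hands the job in, once; it reports no verdict.
The state is a dict: "clock": time; "joints": joint angles; "qvel": joint speeds; "effort": joint torques, N m; "ee_pos": TCP position; "orientation": TCP orientation; "wrist_force": force on the tool from outside, world axes, zero at the start; "wrist_torque": the same for the moment, N m; "gripper_width": finger opening in m.
Only numpy, scipy, OpenCV 4.12 (cv2) and the standard library are available. Lean on these libraries where they do the work, as an engineer would, in place of code of your own. Each camera call takes 0.05 s, during which the arm holds its last target. There are 200 camera calls.

### The job

The wooden type case on the bench rocks: press down on the steel plate on its raised end to feel it go down, and let it come back up. Then push the loose grey wedge along the bench, thin edge first, under the middle part of that raised end until it is snug and the case no longer rocks, and press firmly on the plate again to prove it; if it still gives, push the wedge further in and press again. Only touch and push, never pick the wedge up, leave the other things on the bench alone, and finish with the wedge left in place and the hand clear.

Things in the scene. Friction and masses are not known exactly. Their poses are not given: they have to be found in the camera images.
- case (a joint): Rocking angle (rad) of the type case, a dark open wooden tray with compartments of metal type, 238 long x 200 wide x 75 mm high. 0 = at rest, heavy end down on the bench, the other (loose) end raised; it grows as the loose end is pressed down, to a hard stop at 0.06 (plate 6 to 7 mm lower). Let go, it falls back to 0. It cannot turn the other way or slide on the bench.
- runner (a point): Middle of the axis of the round wooden runner (14 mm diameter, 190 mm long) under the case's loose end; the wedge goes under this. Its underside is 7 mm below this point and, at rest, 9 to 14 mm above the bench (different each time). x: level, from the loose end to the heavy end, the direction in which the wedge is to be pushed in; y: along the runner; z: up. The loose end wall stands 9 mm in front (-x) of this point and is 75 mm high.
- plate_top (a point): Middle of the upper face of the thin steel plate on the broad rim of the case's loose end, the place to press: 36 mm (x) x 120 mm (y), about 78 mm above the bench. Axes as for the runner. About 2 N rocks it (take it down at least 3 mm past first touch). Wedged, it stands firm: try it with about 10 N, where it gives less than 1 mm.
- plate: The same steel plate, 3 mm thick; origin at the middle of its underside.
- wedge: Loose plain grey plastic levelling wedge, 140 mm long (x), 60 wide (y), 30 high at its blunt back, tapering straight to 4 mm at the thin edge; 0.12 kg. Origin: middle of its underside; x points to the thin edge, which starts roughly facing the loose end. It slides with about 1 N; 25 to 55 mm under the runner it stops hard (push it home with about 8 N) and stays by friction.
- wedge_back (a point): Middle of the wedge's blunt back face, 15 mm above the bench: the face to push on (60 mm wide, 30 mm high). Axes as for the wedge.
- wedge_slope (a point): Middle of the upper edge of the wedge's thin end, 4 mm above the bench. x runs down along the wedge's sloping upper face (which slopes 0.184 rad) to the thin end and out, y across it, z square to the sloping face. The runner just touches the slope when its axis is 7 mm from it along this z.
- bar: Bystander: dark wooden bar 130 x 32 x 25 mm lying on the bench; origin under its middle.
- quoin: Bystander: dark iron block 60 x 28 x 22 mm with a round socket on top; origin under its middle.
- tape: Bystander: pale roll of tape, 92 mm across, 19 mm high, lying flat; origin under its middle.
Things that resemble listed ones, but are neither listed nor needed, are in the scene too. There is more than one size of the wedge; the one meant has the size given above.

How it is judged:
On the way, in this order (a step that is already met when the one before it is completed fails the run):
1. the plate is pressed and the case rocks down by more than 0.02 rad (value of joint case above 0.02 rad and contact force between the fingers and plate above 1 N), for 0.05 s.
2. the wedge lies under the runner, within 2.5 mm of touching it, the case back at rest (z of runner in the frame of wedge_slope between 0.004 and 0.0095 m and x of runner in the frame of wedge_slope between -0.11 and -0.015 m and y of runner in the frame of wedge_slope between -0.06 and 0.06 m and value of joint case below 0.01 rad), for 0.1 s.
3. the plate is pressed with more than 4 N and the case rocks by less than 0.009 rad (about 1 mm) (contact force between the fingers and plate above 4 N and value of joint case below 0.009 rad), for 0.15 s.
At the end, for the whole second after the job is handed in: The wedge lies flat and still on the bench, its thin edge at least 15 mm past the runner, its slope within 2.5 mm of touching it, its centre line within 60 mm of the runner's middle; the case is at rest (within 0.009 rad) (z of runner in the frame of wedge_slope between 0.004 and 0.0095 m and x of runner in the frame of wedge_slope between -0.11 and -0.015 m and y of runner in the frame of wedge_slope between -0.06 and 0.06 m and value of joint case below 0.009 rad and angle between wedge's own z axis and vertical below 0.06 rad and height (world z) of wedge below 0.006 m and linear speed of wedge below 0.01 m/s).
It fails at once if the wedge is lifted or tipped off the bench (height (world z) of wedge above 0.012 m or angle between wedge's own z axis and vertical above 0.2 rad).
It fails at once if a bystander (bar, iron block, tape) is moved by more than 20 mm (distance of any of bar, quoin, tape from where it was at the start of the episode above 0.02 m).
It also fails if it takes over 51 s, if anything falls off the work surface, if the arm or the gripper's body presses on something with over 40 N, if the wrist force passes 120 N, or if a joint passes its speed limit or range.

## Working session

There is one attempt and no reset: what is moved stays moved. The work goes in short steps, Python scripts to look and compute and a tool call to move; the robot and the scene stay as the last step left them, time stands still between calls to the robot, and variables do not carry over. Pictures are saved under pics/ and viewed, about 8 in all and at most 12, crops included, and the job is handed in when it is done.

Besides the shell and the picture viewer there is one more tool, called after ">>>" as name([rows], argument=value, ...), one row to a line, values as JSON. move_arm: Moves the arm, as the interface text tells. Its arguments: {"type":"object","properties":{"targets":{"type":"array","items":{"type":"object","properties":{"dp":{"type":"array","items":{"type":"number"}},"yaw":{"type":"number"}}}},"grip":{"type":"number"},"force":{"type":"number"}},"required":["targets"]}

```bash
mkdir -p pics; cat > h.py <<'E'
import numpy as np, cv2
from cell import *
def pts(f):
    z=f["z_map"]; v,u=np.mgrid[:z.shape[0],:z.shape[1]]
    P=np.stack([(u-f["cx"])/f["fx"]*z,(v-f["cy"])/f["fy"]*z,z],-1)
    W=(P-np.array(f["t"]))@np.array(f["R"]); W[z==0]=np.nan
    return W
def save(f,n,crop=None,s=1):
    im=f["color"][:,:,::-1]
    if crop: a,b,c,d=crop; im=im[c:d,a:b]
    cv2.imwrite(f"pics/{n}.png",cv2.resize(im,None,fx=s,fy=s,interpolation=cv2.INTER_CUBIC))
E
python3 - <<'E'
from h import *
s=get_state();print(s["clock"],s["ee_pos"],s["orientation"],s["gripper_width"])
for n in("top","scene"):
    f=grab_frame(n);save(f,n);np.savez(n,W=pts(f),c=f["color"]);print(-np.array(f["R"]).T@f["t"])
E
```

```text
0.0 [ 0.20288684 -0.48416689  0.40410699] [ 8.32615060e-01 -5.53851701e-01 -4.65907531e-04 -4.87406313e-04] 0.08538389714571658
[ 0.42317325 -0.04097155  0.92126007]
[0.91334009 0.55039875 0.76469878]
```

View pics/top.png

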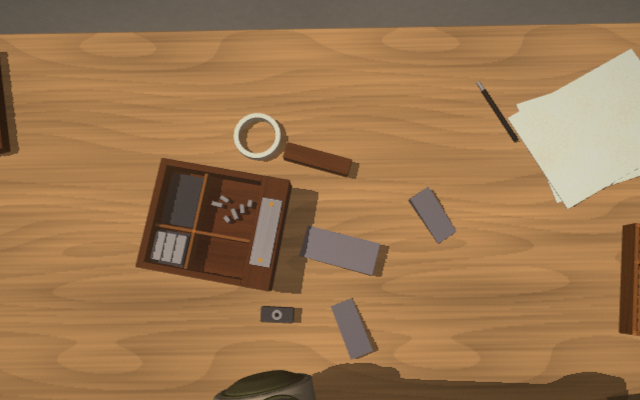

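View pics/scene.png

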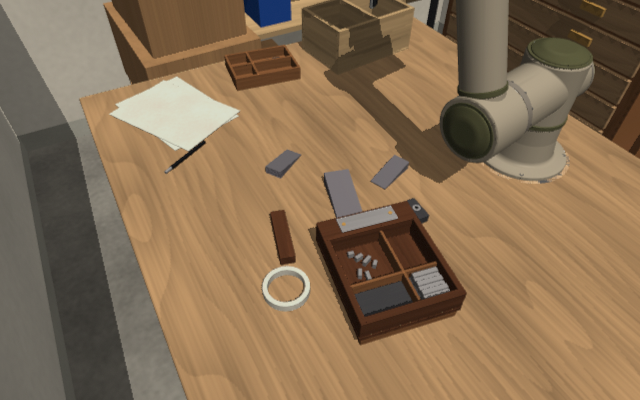

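The top view shows the case around (215,225), with the plate at (265,232) on its right-hand end. The large wedge is at (342,251). Smaller decoys lie at (432,215) and (353,328), the bar at (318,159), the tape at (257,136) and the quoin at (277,314).

```bash
python3 - <<'E'
from h import *
d=np.load("top.npz");W=d["W"];c=d["c"]
print("bench z",np.nanmedian(W[290:320,420:600,2]), "corner dirs",W[200,100],W[200,500],W[300,300])
def rect(name,sl,zlo,zhi,dark=None):
    w=W[sl]; m=(w[...,2]>zlo)&(w[...,2]<zhi)
    if dark is not None: m&=dark(c[sl].astype(int))
    n,l,st,ce=cv2.connectedComponentsWithStats(m.astype(np.uint8)); k=1+np.argmax(st[1:,4]); q=w[l==k]
    r=cv2.minAreaRect((q[:,:2]*1000).astype(np.float32)); print(name,len(q),r,"z",np.percentile(q[:,2],[2,50,98]));print(cv2.boxPoints(r).round(1).tolist());return q
grey=lambda a:(abs(a[...,0]-a[...,2])<35)
q=rect("wedge",np.s_[215:285,293:395],0.002,.04,grey)
A=np.c_[q[:,:2],np.ones(len(q))];k=np.linalg.lstsq(A,q[:,2],rcond=None)[0];print("slope",k,np.hypot(*k[:2]),"uphill dir deg",np.degrees(np.arctan2(k[1],k[0])))
q=rect("plate",np.s_[190:275,240:290],0.06,.1,lambda a:grey(a)&(a.sum(-1)>300))
A=np.c_[q[:,:2],np.ones(len(q))];print("platefit",np.linalg.lstsq(A,q[:,2],rcond=None)[0])
rect("case",np.s_[150:300,120:300],0.05,.1)
rect("bar",np.s_[135:185,282:360],0.012,.04)
rect("quoin",np.s_[300:330,250:305],0.012,.04)
rect("decoy",np.s_[290:365,325:385],0.004,.04,grey)
E
```

```text
bench z -0.0006177421685964648 corner dirs [0.59240396 0.39342865 0.00099282] [ 0.58092403 -0.38180414 -0.00272008] [0.39644837 0.00643981 0.00120086]
wedge 2372 ((488.5606689453125, -67.18379211425781), (140.32093811035156, 60.13816833496094), 73.80210876464844) z [0.0035449  0.01670676 0.02941976]
[[440.1000061035156, -126.19999694824219], [497.8999938964844, -142.89999389648438], [537.0, -8.199999809265137], [479.29998779296875, 8.600000381469727]]
slope [-0.05401121 -0.17487699  0.03100489] 0.18302779371164007 uphill dir deg -107.16343953384641
plate 1330 ((517.2909545898438, 62.53553009033203), (35.82244873046875, 119.10546875), 78.8106460571289) z [0.07514917 0.07825205 0.08109718]
[[455.3999938964844, 56.5], [572.2000122070312, 33.400001525878906], [579.2000122070312, 68.5], [462.29998779296875, 91.69999694824219]]
platefit [0.00045649 0.0016144  0.07787658]
case 7982 ((535.25634765625, 156.22877502441406), (238.65631103515625, 200.10357666015625), 79.0238037109375) z [0.05159019 0.07445779 0.07989513]
[[414.29998779296875, 58.099998474121094], [610.7999877929688, 20.0], [656.
[... 237 characters left out ...]
77929688, -85.5999984741211], [660.7000122070312, -95.0999984741211], [697.7999877929688, 30.0], [665.9000244140625, 39.400001525878906]]
quoin 520 ((371.73468017578125, 49.17070770263672), (60.10149383544922, 28.100831985473633), 86.83976745605469) z [0.01699705 0.02136155 0.02496322]
[[356.0, 19.899999618530273], [384.1000061035156, 18.399999618530273], [387.3999938964844, 78.4000015258789], [359.3999938964844, 80.0]]
decoy 1143 ((344.9811096191406, -87.28138732910156), (99.07781982421875, 40.72059631347656), 20.307172775268555) z [0.00441523 0.01265137 0.02127953]
[[291.5, -85.4000015258789], [305.6000061035156, -123.5999984741211], [398.5, -89.19999694824219], [384.3999938964844, -51.0]]
```

>>> move_arm([
  {"dp":[314,546,-90],"yaw":0.98},
  {"dp":[314,546,-90],"yaw":0.98},
  {"dp":[314,546,-90],"yaw":0.98},
  {"dp":[314,546,-90],"yaw":0.98},
  {"dp":[314,546,-90],"yaw":0.98},
  {"dp":[314,546,-90],"yaw":0.98},
  {"dp":[314,546,-90],"yaw":0.98},
  {"dp":[314,546,-90],"yaw":0.98},
  {"dp":[314,546,-90],"yaw":0.98},
  {"dp":[314,546,-90],"yaw":0.98},
  {"dp":[314,546,-90],"yaw":0.98},
  {"dp":[314,546,-90],"yaw":0.98},
], grip=-0.5)

```text
clock: 1.1
ee_pos: [0.4501, -0.0531, 0.3332]
orientation: [0.995, -0.097, -0.001, -0.0]
wrist_force: [0.3, -0.5, 0.8]
gripper_width: 0.0213
```

>>> move_arm([
  {"dp":[67,115,-40],"yaw":0},
  {"dp":[67,115,-40],"yaw":0},
  {"dp":[67,115,-50],"yaw":0},
  {"dp":[67,115,-63],"yaw":0},
  {"dp":[67,115,-66],"yaw":0},
  {"dp":[67,115,-69],"yaw":0},
  {"dp":[67,115,-69],"yaw":0},
])

```text
clock: 1.68
ee_pos: [0.5169, 0.0614, 0.2641]
orientation: [0.995, -0.097, -0.001, -0.0]
wrist_force: [-0.3, -0.1, 0.4]
gripper_width: 0.0214
```

```bash
python3 - <<'E'
from h import *
s=get_state();print(s["clock"],s["ee_pos"],s["wrist_force"])
save(grab_frame("scene"),"s2",(260,460,60,320),2.3)
E
```

```text
1.6833 [0.51688182 0.06136296 0.26410632] [-0.30813842 -0.07548612  0.41675756]
```

View pics/s2.png

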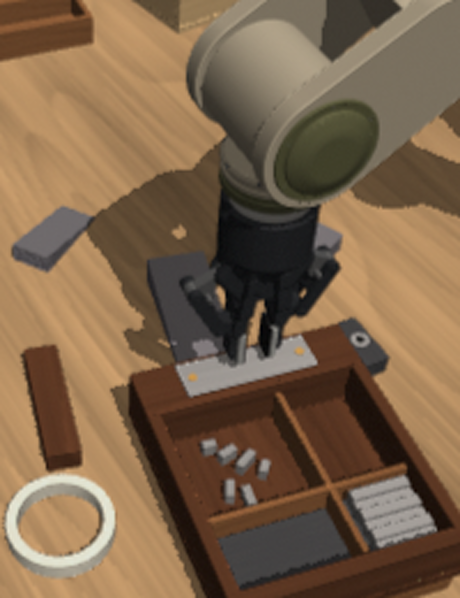

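The two fingertips, at crop (238-272,355), hang just above the middle of the plate. I'll feel downward from here.

>>> move_arm([
  {"dp":[0,1,-5],"yaw":0},
  {"dp":[0,1,-9],"yaw":0},
  {"dp":[0,1,-11],"yaw":0},
  {"dp":[0,1,-13],"yaw":0},
  {"dp":[0,1,-13],"yaw":0},
])

```text
clock: 2.15
ee_pos: [0.517, 0.0617, 0.2518]
orientation: [0.995, -0.097, -0.0, 0.0]
wrist_force: [-1.5, -0.8, 2.5]
gripper_width: 0.0216
```

>>> move_arm([
  {"dp":[0,0,-1],"yaw":0},
  {"dp":[0,0,-2],"yaw":0},
  {"dp":[0,0,-2],"yaw":0},
])

```text
clock: 2.4
ee_pos: [0.5171, 0.0615, 0.25]
orientation: [0.995, -0.098, 0.0, 0.0]
wrist_force: [-0.1, -3.4, 4.2]
gripper_width: 0.021
```

>>> move_arm([
  {"dp":[0,0,-1],"yaw":0},
  {"dp":[0,0,-2],"yaw":0},
  {"dp":[0,0,-2],"yaw":0},
  {"dp":[0,0,-2],"yaw":0},
])

```text
clock: 2.73
ee_pos: [0.5172, 0.0615, 0.2481]
orientation: [0.995, -0.097, 0.0, 0.0]
wrist_force: [-0.7, -4.0, 3.4]
gripper_width: 0.0212
```

```bash
python3 - <<'E'
from h import *
s=get_state();print(s["clock"],s["ee_pos"],s["wrist_force"])
W=pts(grab_frame("top"));w=W[150:300,120:300]
d=np.load("top.npz")["W"][150:300,120:300]
m=(d[...,2]>.068)&(d[...,2]<.085)&(abs(w[...,2]-d[...,2])<.012)
A=np.c_[d[m][:,:2],np.ones(m.sum())];k=np.linalg.lstsq(A,w[m][:,2]-d[m][:,2],rcond=None)[0];print(k, "loose drop",k@[.517,.0625,1])
E
```

```text
2.7333 [0.5172258  0.06145378 0.24811047] [-0.65790515 -3.95022543  3.4223059 ]
[ 0.00782609  0.04431182 -0.0116979 ] loose drop -0.004882325847046323
```

The case rocked down about 5 mm (0.045 rad) under 3-4 N. Next I lift off and go behind the wedge.

>>> move_arm([
  {"dp":[0,0,15],"yaw":0},
  {"dp":[0,0,40],"yaw":0},
  {"dp":[-5,-20,52],"yaw":-0.03},
  {"dp":[-58,-231,40],"yaw":-0.09},
  {"dp":[-58,-231,40],"yaw":-0.09},
  {"dp":[-58,-231,40],"yaw":-0.09},
  {"dp":[-58,-231,40],"yaw":-0.09},
  {"dp":[-58,-231,40],"yaw":-0.09},
  {"dp":[-58,-231,30],"yaw":-0.09},
  {"dp":[-58,-231,0],"yaw":-0.09},
  {"dp":[-58,-231,-20],"yaw":-0.09},
  {"dp":[-58,-231,-20],"yaw":-0.09},
])

```text
clock: 3.78
ee_pos: [0.4582, -0.1688, 0.2245]
orientation: [0.99, -0.143, -0.003, -0.002]
wrist_force: [-0.1, 0.2, -0.1]
gripper_width: 0.0211
```

>>> move_arm([
  {"dp":[0,0,-25],"yaw":0},
  {"dp":[0,0,-40],"yaw":0},
  {"dp":[0,0,-42],"yaw":0},
  {"dp":[0,0,-42],"yaw":0},
])

```text
clock: 4.12
ee_pos: [0.4585, -0.1684, 0.1827]
orientation: [0.99, -0.142, -0.003, -0.002]
wrist_force: [0.6, 0.5, 0.4]
gripper_width: 0.0214
```

```bash
python3 - <<'E'
from h import *
s=get_state();print(s["clock"],s["ee_pos"],s["wrist_force"])
f=grab_frame("scene");save(f,"s3",(260,460,60,320),2.3)
E
```

```text
4.1167 [ 0.45849944 -0.16840714  0.18270783] [0.58916771 0.49930804 0.36345644]
```

View pics/s3.png

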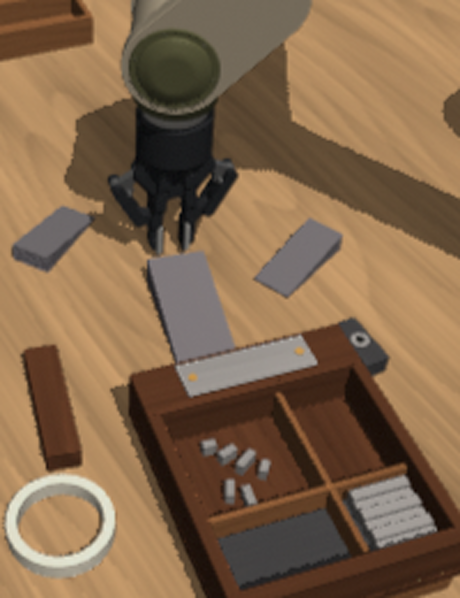

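The fingers stand just behind the wedge's blunt back, at crop (158-186,245). Pushing now.

>>> move_arm([
  {"dp":[3,12,0],"yaw":0},
  {"dp":[6,19,0],"yaw":0},
  {"dp":[7,25,0],"yaw":0},
  {"dp":[9,31,0],"yaw":0},
  {"dp":[11,36,0],"yaw":0},
  {"dp":[12,42,0],"yaw":0},
  {"dp":[14,48,0],"yaw":0},
  {"dp":[16,54,0],"yaw":0},
  {"dp":[17,60,0],"yaw":0},
  {"dp":[19,65,0],"yaw":0},
  {"dp":[21,71,0],"yaw":0},
  {"dp":[22,77,0],"yaw":0},
])

```text
clock: 5.17
ee_pos: [0.4809, -0.091, 0.1834]
orientation: [0.99, -0.142, -0.002, -0.001]
wrist_force: [-0.7, -1.0, 0.9]
gripper_width: 0.0212
```

```bash
cat > wd.py <<'E'
from h import *
s=get_state();print(s["clock"],s["ee_pos"],s["wrist_force"])
f=grab_frame("scene");save(f,"last",(260,460,60,320),2.3)
t=grab_frame("top");W=pts(t);c=t["color"].astype(int);save(t,"lasttop",(220,420,140,320),3)
m=(abs(c[...,0]-c[...,2])<35)&(W[...,2]>.003)&(W[...,2]<.035)&(abs(W[...,0]-.5)<.07)&(W[...,1]>-.15)&(W[...,1]<.05)
q=W[m];print(len(q),cv2.minAreaRect((q[:,:2]*1000).astype(np.float32)))
E
python3 wd.py
```

```text
5.1667 [ 0.48092625 -0.09104971  0.18342168] [-0.74594808 -0.97649169  0.90980064]
849 ((508.7132263183594, 16.180593490600586), (50.49295425415039, 102.77214050292969), 78.67828369140625)
```

>>> move_arm([
  {"dp":[1,4,0],"yaw":0},
  {"dp":[2,8,0],"yaw":0},
  {"dp":[3,12,0],"yaw":0},
  {"dp":[5,16,0],"yaw":0},
  {"dp":[5,16,0],"yaw":0},
])

```text
clock: 5.68
ee_pos: [0.486, -0.074, 0.1833]
orientation: [0.99, -0.142, -0.003, -0.002]
wrist_force: [0.8, 0.1, 0.2]
gripper_width: 0.0214
```

>>> move_arm([
  {"dp":[1,3,0],"yaw":0},
  {"dp":[2,6,0],"yaw":0},
  {"dp":[2,8,0],"yaw":0},
  {"dp":[2,8,0],"yaw":0},
])

```text
clock: 6.02
ee_pos: [0.488, -0.0657, 0.1833]
orientation: [0.99, -0.141, -0.003, -0.002]
wrist_force: [-0.3, -0.3, -0.2]
gripper_width: 0.0211
```

>>> move_arm([
  {"dp":[1,3,0],"yaw":0},
  {"dp":[2,6,0],"yaw":0},
  {"dp":[2,8,0],"yaw":0},
  {"dp":[2,8,0],"yaw":0},
])

```text
clock: 6.35
ee_pos: [0.4901, -0.0575, 0.1834]
orientation: [0.99, -0.141, -0.002, -0.002]
wrist_force: [0.5, -1.6, 0.5]
gripper_width: 0.0213
```

```bash
python3 wd.py
```

```text
6.35 [ 0.49006656 -0.05749673  0.18335229] [ 0.49711603 -1.59185526  0.45385002]
38 ((538.1341552734375, 34.08498001098633), (2.1391732692718506, 52.49097442626953), 78.24214172363281)
```

View pics/last.png

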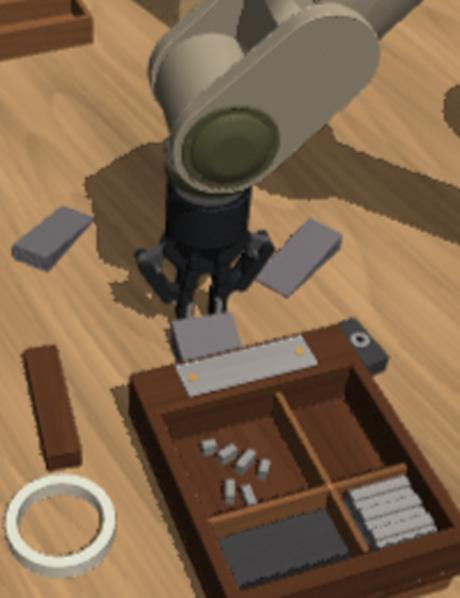

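The wedge's back, at crop (205,325), is still square to the fingers and the front is well under the case. The force is still low, so I keep pushing.

>>> move_arm([
  {"dp":[1,2,0],"yaw":0},
  {"dp":[1,4,0],"yaw":0},
  {"dp":[2,6,0],"yaw":0},
  {"dp":[2,6,0],"yaw":0},
])

```text
clock: 6.78
ee_pos: [0.4921, -0.054, 0.1834]
orientation: [0.99, -0.141, -0.002, 0.001]
wrist_force: [-6.1, -27.5, -1.4]
gripper_width: 0.0212
```

>>> move_arm([
  {"dp":[1,2,0],"yaw":0},
  {"dp":[1,4,0],"yaw":0},
  {"dp":[1,4,0],"yaw":0},
])

```text
clock: 7.03
ee_pos: [0.4927, -0.0528, 0.1834]
orientation: [0.99, -0.139, -0.003, 0.004]
wrist_force: [-11.3, -32.6, -0.6]
gripper_width: 0.0216
```

It stopped hard at about 30 N. I back off, rise, and go to the plate.

>>> move_arm([
  {"dp":[-1,-5,0],"yaw":0},
  {"dp":[-5,-18,0],"yaw":0},
  {"dp":[-10,-35,0],"yaw":0},
  {"dp":[-10,-35,30],"yaw":0},
  {"dp":[-10,-35,70],"yaw":0},
  {"dp":[-10,-35,105],"yaw":0},
  {"dp":[0,0,110],"yaw":0.04},
  {"dp":[24,40,100],"yaw":0.09},
  {"dp":[24,80,90],"yaw":0.09},
  {"dp":[24,115,85],"yaw":0.09},
  {"dp":[24,115,80],"yaw":0.09},
  {"dp":[24,115,78],"yaw":0.09},
])

```text
clock: 8.03
ee_pos: [0.5163, 0.0639, 0.2606]
orientation: [0.996, -0.093, -0.004, 0.004]
wrist_force: [0.2, 0.1, 0.1]
gripper_width: 0.0212
```

>>> move_arm([
  {"dp":[0,0,-3],"yaw":0},
  {"dp":[0,0,-6],"yaw":0},
  {"dp":[0,0,-7],"yaw":0},
  {"dp":[0,0,-8],"yaw":0},
  {"dp":[0,0,-8],"yaw":0},
])

```text
clock: 8.45
ee_pos: [0.5164, 0.0631, 0.2528]
orientation: [0.996, -0.094, -0.003, 0.004]
wrist_force: [0.6, -0.5, -0.5]
gripper_width: 0.0213
```

>>> move_arm([
  {"dp":[0,0,-1],"yaw":0},
  {"dp":[0,0,-1.5],"yaw":0},
  {"dp":[0,0,-2],"yaw":0},
  {"dp":[0,0,-2],"yaw":0},
])

```text
clock: 8.78
ee_pos: [0.5165, 0.0631, 0.2525]
orientation: [0.996, -0.094, -0.003, 0.004]
wrist_force: [-6.8, 1.9, 16.4]
gripper_width: 0.0212
```

>>> move_arm([
  {"dp":[0,0,-0.5],"yaw":0},
  {"dp":[0,0,-1],"yaw":0},
  {"dp":[0,0,-1],"yaw":0},
  {"dp":[0,0,-1],"yaw":0},
])

```text
clock: 9.12
ee_pos: [0.5167, 0.0629, 0.2526]
orientation: [0.996, -0.094, -0.002, 0.004]
wrist_force: [-4.7, 0.5, 12.0]
gripper_width: 0.0212
```

The plate stands firm: 12-16 N with about 0.3 mm of give. I move the hand clear and check.

>>> move_arm([
  {"dp":[0,0,10],"yaw":0},
  {"dp":[0,0,40],"yaw":0},
  {"dp":[0,0,80],"yaw":0},
  {"dp":[-50,-100,120],"yaw":0},
  {"dp":[-100,-250,120],"yaw":0},
  {"dp":[-100,-330,120],"yaw":0},
  {"dp":[-100,-330,120],"yaw":0},
  {"dp":[-100,-330,120],"yaw":0},
  {"dp":[-100,-330,120],"yaw":0},
  {"dp":[-100,-330,120],"yaw":0},
  {"dp":[-100,-330,120],"yaw":0},
  {"dp":[-100,-330,120],"yaw":0},
])

```text
clock: 10.12
ee_pos: [0.4151, -0.2712, 0.3734]
orientation: [0.995, -0.096, -0.002, 0.005]
wrist_force: [-0.0, -0.1, 0.4]
gripper_width: 0.0216
```

```bash
python3 wd.py; python3 - <<'E'
from h import *
W=pts(grab_frame("top"));d=np.load("top.npz")["W"]
w=W[150:300,120:300];d=d[150:300,120:300]
m=(d[...,2]>.068)&(d[...,2]<.085)&(abs(w[...,2]-d[...,2])<.012)
A=np.c_[d[m][:,:2],np.ones(m.sum())];k=np.linalg.lstsq(A,w[m][:,2]-d[m][:,2],rcond=None)[0];print("tilt",k)
m=(W[...,2]>.012)&(W[...,2]<.035)&(W[...,0]>.44)&(W[...,0]<.57)&(W[...,1]>-.1)&(W[...,1]<.033)
n,l,st,_=cv2.connectedComponentsWithStats(m.astype(np.uint8));q=W[l==1+np.argmax(st[1:,4])]
print(len(q),cv2.boxPoints(cv2.minAreaRect((q[:,:2]*1000).astype(np.float32))),q[:,2].max())
E
```

```text
10.1167 [ 0.41510461 -0.27120449  0.37338532] [-0.04227737 -0.05465329  0.35383562]
1513 ((504.3600158691406, -2.525623321533203), (87.47216796875, 101.41935729980469), 78.67322540283203)
tilt [ 0.00025962  0.00012118 -0.00015745]
1348 [[465.70386  -35.710945]
 [523.66595  -51.688965]
 [546.5133    31.192375]
 [488.5512    47.170395]] 0.03183846574919022
```

View pics/lasttop.png

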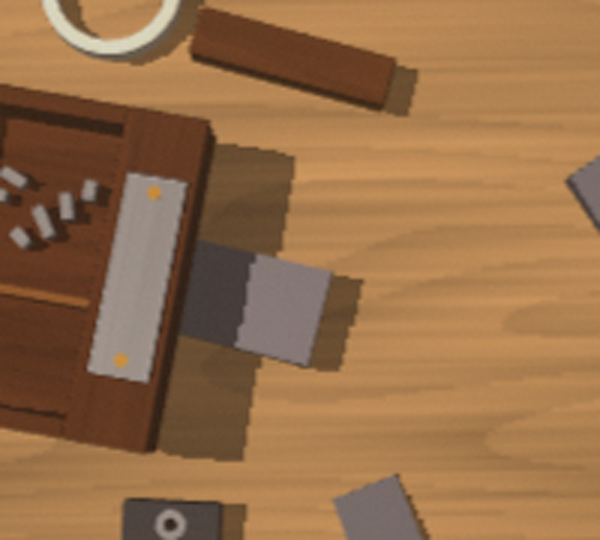

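The wedge, at crop (255,300), sits square under the middle of the loose end with its back clear. The case tilt is unchanged from the start (0.0003 rad), and the bar, tape and quoin look undisturbed.

```bash
python3 -c "
from cell import close_job;print(close_job())"
```

```text
the job is handed in; nothing more can be done
None
```

The wedge is home under the raised end, the case no longer rocks, and the job is handed in after about 10 s on the robot's clock. No verdict was reported.

- **First press:** the plate went down about 5 mm (roughly 0.045 rad) under 3–4 N, then I released it.
- **Wedge:** I pushed it about 94 mm, until it stopped hard. Its thin edge is now about 47 mm past the runner, close to the runner's middle. The final push reached about 30 N at the wrist, well above the suggested 8 N, because I kept closing in small steps after the stop.
- **Second press:** the plate took 12–16 N with about 0.3 mm of give.
- **Last pictures:** the wedge is flat on the bench and the case tilt is unchanged from the start, within 0.0003 rad. The bar, tape and iron block look untouched, though I judged that by eye and did not re-measure them. The hand is clear.

No check failed or disagreed.

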